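# Load the analyser's sample holders

## Robot

A 6-joint arm with a two-finger parallel gripper is mounted at the origin on the work surface. World frame = base frame: x ahead of the robot, y to its left, z up, the work surface at z = 0. Lengths are in m, angles in rad, forces in N, time in s.
With the tool pointing down it reaches from about 0.4 to 0.825 m from the base axis. Payload 7 kg.
Tool frame: the origin (TCP) lies midway between the tips of the shut fingers; the grasp point (between the pads) lies 19 mm behind it (grip_point_offset is the distance from the TCP to the grasp point, in m); z points along the fingers, y is the line along which they close (so a half turn about z gives the same grasp; the last joint's range is limited). The gripper opens to 88 mm and grips with 3 to 60 N. Pads are 19 mm wide; open, the fingers measure 130 mm over their backs; the gripper's body (78 mm by 193 mm) begins 47 mm behind the grasp point.
Start: joints at [-0.924, 0.359, 0.012, 0, -1.224, -0.288], TCP at [0.237, -0.632, 0.227] pointing down, gripper open.
Joint ranges: [-3.07, 3.07], [-1.43, 2.12], [-1.02, 1.25], [-3.03, 1.67], [-3.05, -0], [-3.03, 3.03]. Speed limits (rad/s): [2.39, 2.39, 3.01, 3.14, 3.14, 3.14].

## Interface

Orientations are given as [roll, pitch, yaw] about the fixed x, y, z axes, in that order (R = Rz(yaw) Ry(pitch) Rx(roll)).
In Python, from station import get_state, grab_frame, camera_params, job_done, grip_point_offset gives the robot as it stands.
- The arm moves only by the shell command python3 -m creep 'ROWS' [FORCE]. ROWS is JSON, a list that holds one entry, the list of rows, each a list of 7 numbers: the finger opening in cm, from 0 to 8.76, then the shift along the tool's x, y, z in cm, then the turn, a rotation vector about the tool's x, y, z in rad. In form: [[[fingers, tx, ty, tz, wx, wy, wz], ...]]. A call has 1 to 20 rows; each row is the pose to reach, as a shift and turn from the pose commanded when the call began, along the tool's axes at that moment; what a row does not reach only later rows make up. A row lasts 1/8 s, in which the tool goes at most 62.5 mm and 10.7 degrees, less where a joint would pass 70% of its speed; a pose out of reach is approached as far as the arm can. A call with a gripper value outside its range is refused whole. The fingers move at their own pace and stop on an object; FORCE is the grip in N (left out, the last holds). Time passes only in rows, so rows that repeat a pose let the fingers close. It gives the time, the measured TCP pose, the force, the opening and the grip force at its end, in the units of the state.
- get_state(): the state, without advancing time (a new reading comes with each control period).
- grab_frame(name): name is "scene" or "top" or "wrist"; returns the picture (420x560x3 uint8, blue, green, red); there is no depth.
- camera_params(name): a dict with "vertical_fov" (degrees; the focal length in pixels is half the picture's height over the tangent of half this angle, whatever the lens; pixels are square), "cx", "cy" (the principal point, pixels), "view" (4x4, takes a point from world to camera coordinates). Camera axes: x right, y down, z forward; pixel columns grow to the right and rows downward; lengths in m; the calibration is good to about 2 mm. A picture is of the moment at which its call begins: read the wrist's pose just before it. camera_params takes no time and is no camera call; for the wrist camera it gives the pose at the moment of the call.
- job_done(): hands the job in; it is judged then, once.
The state is a dict: "t": time; "q": joint angles; "qd": joint speeds; "joint_efforts": joint torques, N m; "eef_pos": TCP position; "ee_rot": TCP orientation; "force": force on the tool from outside, world axes, zero at the start; "moment": the same for the moment, N m; "width": finger opening in m; "gripper_force": force on a finger pad.
Only numpy, scipy, OpenCV 4.12 (cv2) and the standard library are available. Lean on these libraries where they do the work, as an engineer would, in place of code of your own. Each camera call takes 0.05 s, during which the arm holds its last target. There are 200 camera calls.

## Task

Stand each of the four round amber glass bottles upright in the round holder of the same colour as its cap. The green-capped blank goes first: the other three stay where they are until it stands in its holder. Set the glass bottles down, never drop them, and leave the two square white bottles standing where they are.

Things in the scene. Friction and masses are not known exactly. Their poses are not given: they have to be found in the camera images.
- amber_green: Loose round bottle of brown amber glass with a white paper band and a green screw cap (the blank). Body 36 mm in diameter and straight from the bottom up to 50 mm, then a shoulder; cap 25 mm in diameter from 58 to 80 mm height; 80 mm tall in all, about 80 g. Stands upright on the bench. Origin: centre of its underside, z up along the bottle.
- amber_yellow: Loose round bottle of brown amber glass with a white paper band and a yellow screw cap (a sample). Body 36 mm in diameter and straight from the bottom up to 50 mm, then a shoulder; cap 25 mm in diameter from 58 to 80 mm height; 80 mm tall in all, about 80 g. Stands upright on the bench. Origin: centre of its underside, z up along the bottle.
- amber_red: Loose round bottle of brown amber glass with a white paper band and a red screw cap (a sample). Body 36 mm in diameter and straight from the bottom up to 50 mm, then a shoulder; cap 25 mm in diameter from 58 to 80 mm height; 80 mm tall in all, about 80 g. Stands upright on the bench. Origin: centre of its underside, z up along the bottle.
- amber_blue: Loose round bottle of brown amber glass with a white paper band and a blue screw cap (a sample). Body 36 mm in diameter and straight from the bottom up to 50 mm, then a shoulder; cap 25 mm in diameter from 58 to 80 mm height; 80 mm tall in all, about 80 g. Stands upright on the bench. Origin: centre of its underside, z up along the bottle.
- holder_green: Fixed green plastic holder, a shallow round cup, 66 mm outside and 58 mm inside diameter, rim 13 mm above the bench, inner floor 5 mm above the bench, empty. Takes one bottle standing upright. Origin: centre of its underside, on the bench.
- holder_yellow: Fixed yellow plastic holder, a shallow round cup, 66 mm outside and 58 mm inside diameter, rim 13 mm above the bench, inner floor 5 mm above the bench, empty. Takes one bottle standing upright. Origin: centre of its underside, on the bench.
- holder_red: Fixed red plastic holder, a shallow round cup, 66 mm outside and 58 mm inside diameter, rim 13 mm above the bench, inner floor 5 mm above the bench, empty. Takes one bottle standing upright. Origin: centre of its underside, on the bench.
- holder_blue: Fixed blue plastic holder, a shallow round cup, 66 mm outside and 58 mm inside diameter, rim 13 mm above the bench, inner floor 5 mm above the bench, empty. Takes one bottle standing upright. Origin: centre of its underside, on the bench.
- white_red: Loose square bottle of white plastic, body 36 x 36 mm and 52 mm high, with a red cap like those of the amber bottles, 80 mm tall in all; stands among the amber bottles and must stay where it is. Origin: centre of its underside, z up.
- white_blue: Loose square bottle of white plastic, body 36 x 36 mm and 52 mm high, with a blue cap like those of the amber bottles, 80 mm tall in all; stands among the amber bottles and must stay where it is. Origin: centre of its underside, z up.

How it is judged:
On the way:
1. the green-capped blank stands released in the green holder while the other three amber bottles are still where they began (within 5 cm) (horizontal distance between amber_green and holder_green below 0.014 m and z of amber_green in the frame of holder_green between 0.001 and 0.009 m and angle between amber_green's own z axis and vertical below 0.12 rad and contact force between amber_green and the fingers below 0.1 N and distance of each of amber_yellow, amber_red, amber_blue from where it was at the start of the episode below 0.05 m), for 0.2 s.
At the end, for the whole second after the job is handed in: All four amber bottles stand at rest on the inner floors of the holders of their caps' colours, within 14 mm of the holders' centres and within 7 degrees of upright; the two white bottles stand upright within 3 cm of where they began (horizontal distance between amber_green and holder_green below 0.014 m and z of amber_green in the frame of holder_green between 0.001 and 0.009 m and angle between each of amber_green, amber_yellow, amber_red, amber_blue's own z axis and vertical below 0.12 rad and linear speed of each of amber_green, amber_yellow, amber_red, amber_blue below 0.03 m/s and angular speed of each of amber_green, amber_yellow, amber_red, amber_blue below 0.3 rad/s and horizontal distance between amber_yellow and holder_yellow below 0.014 m and z of amber_yellow in the frame of holder_yellow between 0.001 and 0.009 m and horizontal distance between amber_red and holder_red below 0.014 m and z of amber_red in the frame of holder_red between 0.001 and 0.009 m and horizontal distance between amber_blue and holder_blue below 0.014 m and z of amber_blue in the frame of holder_blue between 0.001 and 0.009 m and distance of each of white_red, white_blue from where it was at the start of the episode below 0.03 m and angle between each of white_red, white_blue's own z axis and vertical below 0.3 rad); the robot touches nothing.
It fails at once if an amber bottle is dropped: let go with its underside more than 40 mm above the bench ((height (world z) of amber_green above 0.04 m and contact force between amber_green and the fingers below 0.01 N) or (height (world z) of amber_yellow above 0.04 m and contact force between amber_yellow and the fingers below 0.01 N) or (height (world z) of amber_red above 0.04 m and contact force between amber_red and the fingers below 0.01 N) or (height (world z) of amber_blue above 0.04 m and contact force between amber_blue and the fingers below 0.01 N)).
It fails at once if a white bottle is shifted by more than 3 cm or knocked over (distance of any of white_red, white_blue from where it was at the start of the episode above 0.03 m or angle between any of white_red, white_blue's own z axis and vertical above 0.3 rad).
It also fails if it takes over 109 s, if anything falls off the work surface, if the arm or the gripper's body presses on something with over 40 N, if the wrist force passes 120 N, or if a joint passes its speed limit or range.

## Working session

There is one attempt and no reset: what is moved stays moved. The work goes in short steps, Python scripts to look and compute and a shell command to move; the robot and the scene stay as the last step left them, time stands still between calls to the robot, and variables do not carry over. Pictures are saved under pics/ and viewed, at most 14 in all, crops included, and the job is handed in when it is done.

```bash
mkdir -p pics; ls
python3 - <<'E'
from station import *
import cv2
for n in("top","scene"):
    cv2.imwrite(f"pics/{n}0.png",grab_frame(n)); p=camera_params(n); print(n,p)
s=get_state(); print(s['t'],s['eef_pos'],s['ee_rot'],s['width'],grip_point_offset)
E
```

```text
pics
top {'vertical_fov': 46.33458394548356, 'cx': 280.0528990375319, 'cy': 208.071500083852, 'view': array([[ 0.00497629, -0.99997185, -0.00561626,  0.00803748],
       [-0.99520282, -0.00440365, -0.09773405,  0.50534495],
       [ 0.09770657,  0.00607567, -0.99519672,  1.00816166],
       [ 0.        ,  0.        ,  0.        ,  1.        ]])}
scene {'vertical_fov': 57.370311926822616, 'cx': 277.6876320878405, 'cy': 213.24749766004496, 'view': array([[ 0.11136043,  0.99377123,  0.00419534, -0.06129623],
       [ 0.55080848, -0.0582078 , -0.83259947, -0.2476256 ],
       [-0.82716919,  0.09502946, -0.55385966,  1.37516851],
       [ 0.        ,  0.        ,  0.        ,  1.        ]])}
0.1 [ 0.23683041 -0.63162627  0.22574797] [ 3.14013850e+00 -1.43485219e-04 -2.78290432e+00] 0.08766800975095274 0.0188
```

View pics/top0.png

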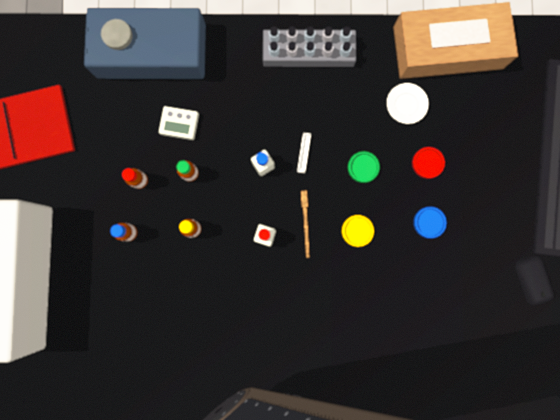

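View pics/scene0.png

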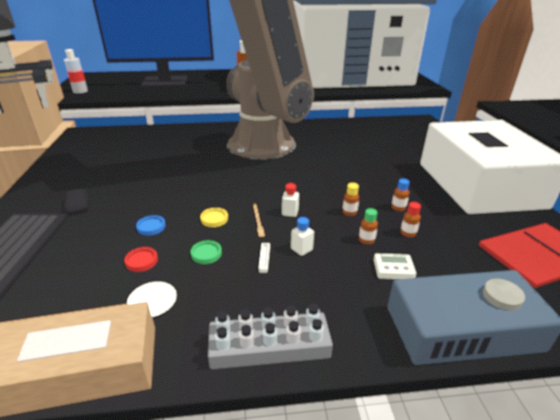

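Top view: amber caps at about red (129,174), green (183,167), blue (117,230) and yellow (186,227). The white bottles are at blue (262,158) and red (264,235). Holders are at green (364,167), red (429,163), yellow (358,231) and blue (430,222). The scene view shows the same layout.

```bash
cat > h.py <<'E'
from station import *
import cv2, numpy as np
HUE={'green':[(45,85)],'yellow':[(22,34)],'red':[(0,5),(174,180)],'blue':[(100,125)]}
def blobs(img,c,amin=30,amax=3000):
    h=cv2.cvtColor(img,cv2.COLOR_BGR2HSV); m=0
    for a,b in HUE[c]: m=m|cv2.inRange(h,(a,150,110),(b,255,255))
    n,_,st,ce=cv2.connectedComponentsWithStats(m)
    return [(ce[i],st[i]) for i in range(1,n) if amin<st[i,4]<amax]
def ray(p,uv):
    f=210/np.tan(np.radians(p['vertical_fov'])/2); V=p['view']; R=V[:3,:3]
    return -R.T@V[:3,3], R.T@np.array([(uv[0]-p['cx'])/f,(uv[1]-p['cy'])/f,1])
def onplane(p,uv,z):
    o,d=ray(p,uv); return (o+d*(z-o[2])/d[2])[:2]
E
python3 - <<'E'
from h import *
for n in("top","scene"):
    im=cv2.imread(f"pics/{n}0.png"); p=camera_params(n)
    for c in HUE:
        for ce,st in blobs(im,c):
            x=onplane(p,ce,.073); y=onplane(p,ce,.012)
            if .3<x[0]<.85 and abs(x[1])<.5: print(n,c,ce.round(1),st[2:],'cap',x.round(4),'rim',y.round(4))
E
```

```text
top green [363.3 166.5] [ 32  32 788] cap [ 0.5857 -0.1577] rim [ 0.597  -0.1678]
top green [182.6 166.2] [ 14  13 130] cap [0.5849 0.2079] rim [0.5962 0.2205]
top yellow [357.4 230.5] [ 34  34 867] cap [ 0.4564 -0.1445] rim [ 0.4596 -0.1537]
top yellow [185.4 226.3] [ 16  13 154] cap [0.463  0.1994] rim [0.4667 0.2116]
top red [428.2 162.3] [ 33  32 835] cap [ 0.5949 -0.2888] rim [ 0.6067 -0.3071]
top red [128.5 174.3] [ 16  13 158] cap [0.5678 0.3172] rim [0.578  0.3367]
top red [264.1 234.2] [11 11 97] cap [0.448  0.0418] rim [0.4507 0.0441]
top blue [261.5 158.2] [ 11  13 103] cap [0.602  0.0483] rim [0.6143 0.051 ]
top blue [429.8 222. ] [ 33  33 848] cap [ 0.4739 -0.2892] rim [ 0.4782 -0.3074]
top blue [116.7 230.4] [ 15  13 156] cap [0.4543 0.3368] rim [0.4574 0.3575]
scene yellow [352.3 188.2] [ 12  13 123] cap [0.4661 0.1984] rim [0.3631 0.2341]
scene yellow [214.1 216.9] [ 28  19 297] cap [ 0.5595 -0.1444] rim [ 0.4684 -0.152 ]
scene red [290.3 187.5] [ 12  12 106] cap [0.4465 0.0435] rim [0.3411 0.0596]
scene red [413.8 207.7] [ 14  14 156] cap [0.5698 0.3164] rim [0.48  0.367]
scene red [140.8 258.8] [ 34  25 669] cap [ 0.6894 -0.2808] rim [ 0.6147 -0.3056]
scene blue [403.3 183. ] [ 12  11 114] cap [0.4537 0.3372] rim [0.3492 0.3904]
scene blue [150.4 224.7] [ 30  20 478] cap [ 0.5754 -0.2809] rim [ 0.4863 -0.3057]
scene blue [302.5 222.5] [ 13  13 131] cap [0.6018 0.0488] rim [0.516  0.0656]
```

```bash
cat >> h.py <<'E'
from scipy.spatial.transform import Rotation as Rot
T={'green':(.585,.208),'yellow':(.4645,.199),'red':(.569,.317),'blue':(.454,.337)}
H={'green':(.597,-.168),'yellow':(.461,-.154),'red':(.608,-.307),'blue':(.479,-.307)}
def go(*pts):
    s=get_state(); R=Rot.from_euler('xyz',s['ee_rot']); G=Rot.from_euler('xyz',[np.pi,0,np.pi])
    for x in pts: print((R.inv().apply(np.array(x)-s['eef_pos'])*100).round(1),(R.inv()*G).as_rotvec().round(3))
    print(s['t'],s['eef_pos'].round(4),s['ee_rot'].round(3),s['force'].round(1),s['width'],s['gripper_force'])
E
python3 -c "from h import *;go((*T['green'],.2))"
```

```text
[-62.1  66.4   2.7] [ 0.001 -0.     0.359]
0.1 [ 0.2368 -0.6316  0.2257] [ 3.14  -0.    -2.783] [-0.8 -0.1 -0.5] 0.08766800975095274 0.0
```

```bash
python3 -m creep '[[[8.76,-4,4,0,0,0,0.04],[8.76,-9,9,0,0,0,0.08],[8.76,-13,14,0,0,0,0.12],[8.76,-18,19,0.5,0,0,0.16],[8.76,-22,24,1,0,0,0.2],[8.76,-27,29,1.3,0,0,0.24],[8.76,-31,33,1.5,0,0,0.28],[8.76,-36,38,2,0,0,0.32],[8.76,-40,43,2.7,0,0,0.359],[8.76,-45,48,2.7,0,0,0.359],[8.76,-49,53,2.7,0,0,0.359],[8.76,-54,57,2.7,0,0,0.359],[8.76,-58,62,2.7,0,0,0.359],[8.76,-62.1,66.4,2.7,0,0,0.359],[8.76,-62.1,66.4,2.7,0,0,0.359],[8.76,-62.1,66.4,2.7,0,0,0.359]]]' 15
python3 - <<'E'
from h import *
go((*T['green'],.023)); p=camera_params('wrist'); im=grab_frame('wrist'); cv2.imwrite('pics/w1.png',im)
for c in HUE:
    for ce,st in blobs(im,c,60,30000): print(c,ce.round(1),st[2:],onplane(p,ce,.08).round(4))
E
```

```text
t: 2.1
eef_pos: [0.5857, 0.2103, 0.1981]
ee_rot: [-3.141, -0.001, -3.139]
force: [-0.5, 0.6, 0.2]
width: 0.0875
gripper_force: 0.0
[ 0.  -0.2 17.5] [-0.001 -0.001  0.002]
2.1 [0.5857 0.2103 0.1981] [-3.141e+00 -1.000e-03 -3.139e+00] [-0.5  0.6  0.2] 0.08749162149076493 0.0
red [43.1 13. ] [  52   31 1271] [0.4532 0.0464]
red [403.9 170.8] [ 38  35 349] [0.5627 0.3058]
red [540.3 239.7] [  41   51 1864] [0.6201 0.4245]
blue [443.   23.9] [ 27  40 428] [0.4592 0.3217]
blue [ 84.6 214.3] [ 40  35 948] [0.5995 0.0517]
```

View pics/w1.png

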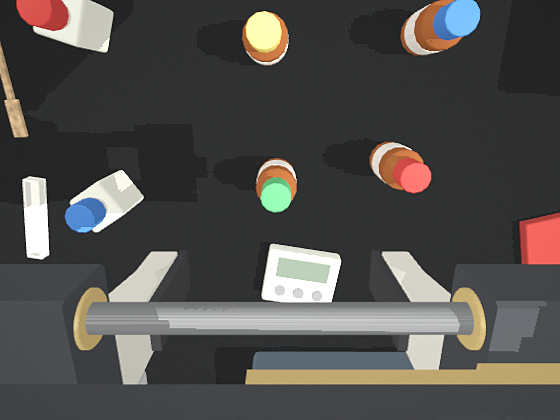

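The wrist view shows the cap tops at green (276,195), red (415,177), yellow (264,31) and blue (463,17). The jaw is clear of other objects.

Run:
```python
from h import *
p=camera_params('wrist')
for n,uv in dict(green=(276,195),red=(415,177),yellow=(264,31),blue=(463,17)).items(): print(n,onplane(p,uv,.08).round(4))
```

```text
green [0.582  0.2049]
red [0.567  0.3136]
yellow [0.4633 0.1966]
blue [0.4542 0.3335]
```

```bash
python3 -m creep '[[[8.76,0.1,-0.1,4,0,0,0],[8.76,0.1,-0.1,8,0,0,0],[8.76,0.1,-0.1,12,0,0,0],[8.76,0.1,-0.1,15,0,0,0],[8.76,0.1,-0.1,17.4,0,0,0],[8.76,0.1,-0.1,17.4,0,0,0],[3,0.1,-0.1,17.4,0,0,0],[3,0.1,-0.1,17.4,0,0,0],[3,0.1,-0.1,17.4,0,0,0],[3,0.1,-0.1,17.4,0,0,0],[3,0.1,-0.1,17.4,0,0,0],[3,0.1,-0.1,17.4,0,0,0],[3,0.1,-0.1,17.4,0,0,0],[3,0.1,-0.1,17.4,0,0,0]]]' 15
```

```text
t: 3.9
eef_pos: [0.5843, 0.2068, 0.0256]
ee_rot: [3.142, 0.0, 3.141]
force: [-0.2, 1.2, 1.0]
width: 0.0356
gripper_force: 15.0
```

```bash
python3 -m creep '[[[3,0,0,-1,0,0,0],[3,0,0,-3,0,0,0],[3,0,0,-6,0,0,0],[3,0,0,-9,0,0,0],[3,0,0,-12,0,0,0],[3,-0.2,-2,-12,0,0,0],[3,-0.4,-6,-12,0,0,0],[3,-0.6,-10,-12,0,0,0],[3,-0.8,-14,-12,0,0,0],[3,-1,-18,-12,0,0,0],[3,-1,-22,-12,0,0,0],[3,-1.1,-26,-12,0,0,0],[3,-1.2,-30,-12,0,0,0],[3,-1.3,-34,-12,0,0,0],[3,-1.3,-36.5,-12,0,0,0],[3,-1.3,-37.5,-12,0,0,0],[3,-1.3,-37.5,-12,0,0,0],[3,-1.3,-37.5,-12,0,0,0]]]'
python3 - <<'E'
from h import *
go((*H['green'],.031)); p=camera_params('wrist'); im=grab_frame('wrist'); cv2.imwrite('pics/w2.png',im)
E
```

```text
t: 6.15
eef_pos: [0.5971, -0.1676, 0.1454]
ee_rot: [3.141, -0.0, -3.141]
force: [-0.7, 0.8, -0.7]
width: 0.0352
gripper_force: 15.0
[ 0.  -0.  11.4] [ 0. -0.  0.]
6.15 [ 0.5971 -0.1676  0.1454] [ 3.141 -0.    -3.141] [-0.7  0.8 -0.7] 0.03521129406783009 14.999258699183429
```

View pics/w2.png

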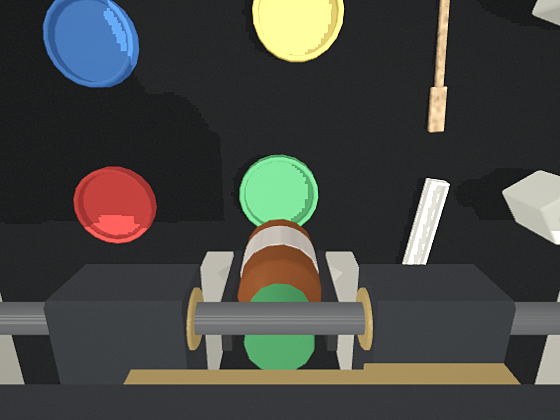

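The wrist view shows the bottle held upright. The holder centres are at about green (279,191), red (115,205) and blue (91,38).

```bash
python3 - <<'E'
from h import *
p=camera_params('wrist')
for n,uv in dict(green=(279,192),red=(115,204),yellow=(298,14),blue=(91,40)).items(): print(n,onplane(p,uv,.011).round(4))
E
python3 -m creep '[[[3,0,0,3,0,0,0],[3,0,0,6,0,0,0],[3,0,0,9,0,0,0],[3,0,0,10,0,0,0],[3,0,0,10.5,0,0,0],[3,0,0,10.9,0,0,0],[3,0,0,11.2,0,0,0],[3,0,0,11.4,0,0,0],[3,0,0,11.5,0,0,0],[3,0,0,11.5,0,0,0],[3,0,0,11.5,0,0,0]]]'
```

```text
green [ 0.5964 -0.1688]
red [ 0.6073 -0.308 ]
yellow [ 0.4622 -0.1553]
blue [ 0.4798 -0.3084]
t: 7.58
eef_pos: [0.5973, -0.1682, 0.0307]
ee_rot: [-3.142, 0.0, 3.141]
force: [-1.2, 0.6, -1.0]
width: 0.0354
gripper_force: 15.0
```

```bash
python3 -m creep '[[[3,0,0,0.05,0,0,0],[3,0,0,0.1,0,0,0],[3,0,0,0.1,0,0,0]]]'
```

```text
t: 7.95
eef_pos: [0.5974, -0.1683, 0.0305]
ee_rot: [-3.141, 0.001, -3.141]
force: [-2.5, 1.8, 6.7]
width: 0.0355
gripper_force: 15.0
```

```bash
python3 -m creep '[[[4.5,0,0,0,0,0,0],[6,0,0,0,0,0,0],[8.76,0,0,0,0,0,0],[8.76,0,0,0,0,0,0],[8.76,0,0,0,0,0,0],[8.76,0,0,-2,0,0,0],[8.76,0,0,-5,0,0,0],[8.76,0,0,-9,0,0,0],[8.76,0,0,-12,0,0,0],[8.76,1.5,4,-12,0,0,0],[8.76,3.5,9,-12,0,0,0],[8.76,5,14,-12,0,0,0],[8.76,7,19,-12,0,0,0],[8.76,9,24,-12,0,0,0],[8.76,10.5,29,-12,0,0,0],[8.76,12.5,34,-12,0,0,0],[8.76,13.3,36.6,-12,0,0,0],[8.76,13.3,36.6,-12,0,0,0],[8.76,13.3,36.6,-12,0,0,0]]]'
python3 - <<'E'
from h import *
go((.464,.198,.024)); im=grab_frame('top'); p=camera_params('top'); cv2.imwrite('pics/t3.png',im)
for c in HUE:
    for ce,st in blobs(im,c): print(c,ce.round(1),st[2:],'cap',onplane(p,ce,.078).round(4))
E
```

```text
t: 10.32
eef_pos: [0.4642, 0.1976, 0.1495]
ee_rot: [-3.141, -0.0, -3.141]
force: [-0.5, -0.2, 0.3]
width: 0.0878
gripper_force: 0.0
[ 0.   0.  12.6] [-0. -0.  0.]
10.325 [0.4642 0.1976 0.1495] [-3.141 -0.    -3.141] [-0.5 -0.2  0.3] 0.08776691092138107 0.0
green [363.  166.2] [ 31  32 550] cap [ 0.5853 -0.1564]
yellow [357.5 230.4] [ 32  33 826] cap [ 0.4562 -0.144 ]
red [428.2 162.2] [ 33  33 841] cap [ 0.5941 -0.2874]
red [263.9 234.1] [11 11 96] cap [0.448  0.0419]
blue [261.5 158.1] [ 10  13 101] cap [0.6011 0.0481]
blue [429.9 222.1] [ 33  33 856] cap [ 0.4735 -0.2878]
```

View pics/t3.png

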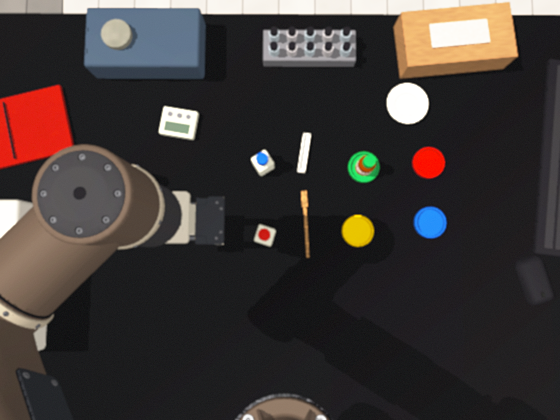

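The blank stands upright in the green holder, with its cap at about (369,160). Next is yellow.

```bash
python3 -c "
from h import *;print(onplane(camera_params('top'),(368.5,160),.085))"
python3 -m creep '[[[8.76,0,0,3,0,0,0],[8.76,0,0,6,0,0,0],[8.76,0,0,9,0,0,0],[8.76,0,0,11.5,0,0,0],[8.76,0,0,12.5,0,0,0],[8.76,0,0,12.5,0,0,0],[3,0,0,12.5,0,0,0],[3,0,0,12.5,0,0,0],[3,0,0,12.5,0,0,0],[3,0,0,12.5,0,0,0],[3,0,0,12.5,0,0,0],[3,0,0,12.5,0,0,0],[3,0,0,12.5,0,0,0],[3,0,0,12.5,0,0,0]]]' 15
```

```text
[ 0.59671473 -0.16625803]
t: 12.12
eef_pos: [0.4643, 0.1979, 0.0246]
ee_rot: [3.142, 0.0, 3.141]
force: [-0.7, 0.4, 0.6]
width: 0.0355
gripper_force: 15.0
```

```bash
python3 -m creep '[[[3,0,0,-1,0,0,0],[3,0,0,-3,0,0,0],[3,0,0,-6,0,0,0],[3,0,0,-9,0,0,0],[3,0,0,-12,0,0,0],[3,0,-2,-12,0,0,0],[3,0.1,-6,-12,0,0,0],[3,0.1,-10,-12,0,0,0],[3,0.1,-14,-12,0,0,0],[3,0.2,-18,-12,0,0,0],[3,0.2,-22,-12,0,0,0],[3,0.2,-26,-12,0,0,0],[3,0.3,-30,-12,0,0,0],[3,0.3,-33,-12,0,0,0],[3,0.3,-34.7,-12,0,0,0],[3,0.3,-35.3,-12,0,0,0],[3,0.3,-35.3,-12,0,0,0],[3,0.3,-35.3,-12,0,0,0]]]'
python3 -m creep '[[[3,0,0,3,0,0,0],[3,0,0,6,0,0,0],[3,0,0,9,0,0,0],[3,0,0,10,0,0,0],[3,0,0,10.5,0,0,0],[3,0,0,10.9,0,0,0],[3,0,0,11.2,0,0,0],[3,0,0,11.4,0,0,0],[3,0,0,11.5,0,0,0],[3,0,0,11.55,0,0,0],[3,0,0,11.55,0,0,0],[3,0,0,11.55,0,0,0]]]'
```

```text
t: 14.38
eef_pos: [0.461, -0.1548, 0.1445]
ee_rot: [3.141, -0.0, -3.141]
force: [-0.0, 0.7, -0.2]
width: 0.0356
gripper_force: 15.0
t: 15.88
eef_pos: [0.4614, -0.1552, 0.0296]
ee_rot: [-3.141, 0.001, 3.142]
force: [-2.0, 0.5, 5.7]
width: 0.0355
gripper_force: 15.0
```

```bash
python3 -m creep '[[[4.5,0,0,0,0,0,0],[6,0,0,0,0,0,0],[8.76,0,0,0,0,0,0],[8.76,0,0,0,0,0,0],[8.76,0,0,0,0,0,0],[8.76,0,0,-2,0,0,0],[8.76,0,0,-5,0,0,0],[8.76,0,0,-9,0,0,0],[8.76,0,0,-12,0,0,0],[8.76,-1,4,-12,0,0,0],[8.76,-2,9,-12,0,0,0],[8.76,-3,14,-12,0,0,0],[8.76,-4,20,-12,0,0,0],[8.76,-6,26,-12,0,0,0],[8.76,-7,32,-12,0,0,0],[8.76,-9,38,-12,0,0,0],[8.76,-10,43,-12,0,0,0],[8.76,-10.6,47.1,-12,0,0,0],[8.76,-10.6,47.1,-12,0,0,0],[8.76,-10.6,47.1,-12,0,0,0]]]'
python3 -c "from h import *;go((.568,.3155,.0245))"
```

```text
t: 18.38
eef_pos: [0.5669, 0.3155, 0.1485]
ee_rot: [-3.141, -0.001, -3.141]
force: [0.3, -0.5, -0.5]
width: 0.0874
gripper_force: 0.0
[-0.1  0.  12.4] [-0.001 -0.001  0.   ]
18.375 [0.5669 0.3155 0.1485] [-3.141e+00 -1.000e-03 -3.141e+00] [ 0.3 -0.5 -0.5] 0.0873793666377109 0.0
```

```bash
python3 -m creep '[[[8.76,-0.1,0,3,0,0,0],[8.76,-0.1,0,6,0,0,0],[8.76,-0.1,0,9,0,0,0],[8.76,-0.1,0,11.5,0,0,0],[8.76,-0.1,0,12.4,0,0,0],[8.76,-0.1,0,12.4,0,0,0],[3,-0.1,0,12.4,0,0,0],[3,-0.1,0,12.4,0,0,0],[3,-0.1,0,12.4,0,0,0],[3,-0.1,0,12.4,0,0,0],[3,-0.1,0,12.4,0,0,0],[3,-0.1,0,12.4,0,0,0],[3,-0.1,0,12.4,0,0,0],[3,-0.1,0,12.4,0,0,0]]]' 15
```

```text
t: 20.12
eef_pos: [0.5683, 0.3159, 0.0251]
ee_rot: [3.142, 0.0, 3.141]
force: [0.1, 0.0, 0.1]
width: 0.0353
gripper_force: 15.0
```

```bash
python3 -m creep '[[[3,0,0,-1,0,0,0],[3,0,0,-3,0,0,0],[3,0,0,-6,0,0,0],[3,0,0,-9,0,0,0],[3,0,0,-12,0,0,0],[3,0,-2,-12,0,0,0],[3,-0.2,-6,-12,0,0,0],[3,-0.5,-11,-12,0,0,0],[3,-0.8,-16,-12,0,0,0],[3,-1.1,-21,-12,0,0,0],[3,-1.5,-26,-12,0,0,0],[3,-2,-31,-12,0,0,0],[3,-2.3,-36,-12,0,0,0],[3,-2.6,-41,-12,0,0,0],[3,-3,-46,-12,0,0,0],[3,-3.3,-51,-12,0,0,0],[3,-3.6,-56,-12,0,0,0],[3,-3.8,-60,-12,0,0,0],[3,-3.9,-62.3,-12,0,0,0],[3,-3.9,-62.3,-12,0,0,0]]]'
python3 -m creep '[[[3,0,0,0,0,0,0],[3,0,0,0,0,0,0]]]'
```

```text
t: 22.62
eef_pos: [0.6061, -0.3088, 0.1441]
ee_rot: [3.141, -0.001, 3.139]
force: [-0.1, 0.4, -1.1]
width: 0.0357
gripper_force: 15.0
t: 22.88
eef_pos: [0.6072, -0.3062, 0.1452]
ee_rot: [3.141, -0.0, -3.141]
force: [0.6, 0.1, -0.4]
width: 0.0357
gripper_force: 15.0
```

```bash
python3 -m creep '[[[3,0,-0.1,3,0,0,0],[3,0,-0.1,6,0,0,0],[3,0,-0.1,9,0,0,0],[3,0,-0.1,10,0,0,0],[3,0,-0.1,10.5,0,0,0],[3,0,-0.1,10.9,0,0,0],[3,0,-0.1,11.2,0,0,0],[3,0,-0.1,11.4,0,0,0],[3,0,-0.1,11.5,0,0,0],[3,0,-0.1,11.55,0,0,0],[3,0,-0.1,11.55,0,0,0],[3,0,-0.1,11.55,0,0,0]]]'
```

```text
t: 24.38
eef_pos: [0.6073, -0.3083, 0.0301]
ee_rot: [-3.141, 0.0, 3.142]
force: [-1.1, 1.4, 4.8]
width: 0.0352
gripper_force: 15.0
```

```bash
python3 -m creep '[[[4.5,0,0,0,0,0,0],[6,0,0,0,0,0,0],[8.76,0,0,0,0,0,0],[8.76,0,0,0,0,0,0],[8.76,0,0,0,0,0,0],[8.76,0,0,-2,0,0,0],[8.76,0,0,-5,0,0,0],[8.76,0,0,-9,0,0,0],[8.76,0,0,-12,0,0,0],[8.76,0,0,-12,0,0,0]]]'
python3 -m creep '[[[8.76,1,4,0,0,0,0],[8.76,2,9,0,0,0,0],[8.76,3.3,14,0,0,0,0],[8.76,4.8,20,0,0,0,0],[8.76,6,26,0,0,0,0],[8.76,7.5,32,0,0,0,0],[8.76,9,38,0,0,0,0],[8.76,10.5,44,0,0,0,0],[8.76,12,50,0,0,0,0],[8.76,13.3,56,0,0,0,0],[8.76,14.5,61,0,0,0,0],[8.76,15.3,64.3,0,0,0,0],[8.76,15.3,64.3,0,0,0,0],[8.76,15.3,64.3,0,0,0,0],[8.76,15.3,64.3,0,0,0,0]]]'
python3 -c "from h import *;go((.454,.335,.0245))"
```

```text
t: 25.62
eef_pos: [0.6088, -0.3088, 0.1529]
ee_rot: [-3.14, 0.005, -3.141]
force: [-0.8, 0.3, -1.0]
width: 0.0873
gripper_force: 0.0
t: 27.5
eef_pos: [0.4544, 0.3338, 0.1494]
ee_rot: [-3.141, -0.0, 3.14]
force: [-0.5, 0.1, 0.7]
width: 0.0876
gripper_force: 0.0
[ 0.   0.1 12.5] [-0.    -0.    -0.001]
27.5 [0.4544 0.3338 0.1494] [-3.141 -0.     3.14 ] [-0.5  0.1  0.7] 0.0875954518660089 0.0
```

Run:
```python
from h import *
for n,uv in [('top',(52,207)),('top',(50,350)),('top',(24,202)),('scene',(467,213)),('scene',(424,163))]: print(n,uv,[onplane(camera_params(n),uv,z).round(3) for z in(0,.1)])
```

```text
top (52, 207) [array([0.508, 0.504]), array([0.498, 0.456])]
top (50, 350) [array([0.206, 0.493]), array([0.225, 0.446])]
top (24, 202) [array([0.518, 0.565]), array([0.508, 0.512])]
scene (467, 213) [array([0.502, 0.506]), array([0.642, 0.4  ])]
scene (424, 163) [array([0.206, 0.519]), array([0.4  , 0.411])]
```

The box wall is at y≈0.50 and the gripper body reaches y≈0.43, so it's clear. Now grasping blue.

```bash
python3 -m creep '[[[8.76,0,0,3,0,0,0],[8.76,0,0,6,0,0,0],[8.76,0,0,9,0,0,0],[8.76,0,0,11.5,0,0,0],[8.76,0,0,12.5,0,0,0],[8.76,0,0,12.5,0,0,0],[3,0,0,12.5,0,0,0],[3,0,0,12.5,0,0,0],[3,0,0,12.5,0,0,0],[3,0,0,12.5,0,0,0],[3,0,0,12.5,0,0,0],[3,0,0,12.5,0,0,0],[3,0,0,12.5,0,0,0],[3,0,0,12.5,0,0,0]]]' 15
```

```text
t: 29.25
eef_pos: [0.4544, 0.3349, 0.0246]
ee_rot: [3.141, 0.0, 3.141]
force: [0.3, 1.8, 0.3]
width: 0.0352
gripper_force: 15.0
```

```bash
python3 -m creep '[[[3,0,0,-1,0,0,0],[3,0,0,-3,0,0,0],[3,0,0,-6,0,0,0],[3,0,0,-9,0,0,0],[3,0,0,-12,0,0,0],[3,0,-2,-12,0,0,0],[3,-0.2,-6,-12,0,0,0],[3,-0.4,-11,-12,0,0,0],[3,-0.6,-16,-12,0,0,0],[3,-0.8,-21,-12,0,0,0],[3,-1,-26,-12,0,0,0],[3,-1.2,-31,-12,0,0,0],[3,-1.4,-36,-12,0,0,0],[3,-1.6,-41,-12,0,0,0],[3,-1.8,-46,-12,0,0,0],[3,-2,-51,-12,0,0,0],[3,-2.2,-56,-12,0,0,0],[3,-2.4,-60,-12,0,0,0],[3,-2.5,-63,-12,0,0,0],[3,-2.5,-64.3,-12,0,0,0]]]'
python3 -m creep '[[[3,0,0,0,0,0,0],[3,0,0,0,0,0,0]]]'
```

```text
t: 31.75
eef_pos: [0.4778, -0.3096, 0.1437]
ee_rot: [3.141, -0.002, 3.139]
force: [0.4, -0.6, -1.2]
width: 0.0356
gripper_force: 15.0
t: 32.0
eef_pos: [0.4788, -0.3075, 0.1444]
ee_rot: [3.141, -0.0, -3.142]
force: [0.6, 0.4, 0.0]
width: 0.0353
gripper_force: 15.0
```

```bash
python3 -m creep '[[[3,0,0,3,0,0,0],[3,0,0,6,0,0,0],[3,0,0,9,0,0,0],[3,0,0,10,0,0,0],[3,0,0,10.5,0,0,0],[3,0,0,10.9,0,0,0],[3,0,0,11.2,0,0,0],[3,0,0,11.4,0,0,0],[3,0,0,11.5,0,0,0],[3,0,0,11.55,0,0,0],[3,0,0,11.55,0,0,0],[3,0,0,11.55,0,0,0]]]'
```

```text
t: 33.5
eef_pos: [0.4793, -0.3083, 0.0296]
ee_rot: [-3.141, 0.0, 3.141]
force: [-2.6, 1.1, 5.5]
width: 0.0355
gripper_force: 15.0
```

Blue is in contact. I'll release it, lift, and move aside toward +y so the cameras can see.

```bash
python3 -m creep '[[[4.5,0,0,0,0,0,0],[6,0,0,0,0,0,0],[8.76,0,0,0,0,0,0],[8.76,0,0,0,0,0,0],[8.76,0,0,0,0,0,0],[8.76,0,0,-2,0,0,0],[8.76,0,0,-5,0,0,0],[8.76,0,0,-9,0,0,0],[8.76,0,0,-13,0,0,0],[8.76,0,0,-17,0,0,0],[8.76,0,5,-17,0,0,0],[8.76,0,11,-17,0,0,0],[8.76,0,17,-17,0,0,0],[8.76,0,23,-17,0,0,0],[8.76,0,29,-17,0,0,0],[8.76,0,35,-17,0,0,0],[8.76,0,41,-17,0,0,0],[8.76,0,45,-17,0,0,0],[8.76,0,45,-17,0,0,0],[8.76,0,45,-17,0,0,0]]]'
python3 - <<'E'
from h import *
a=grab_frame('top'); b=grab_frame('scene')
cv2.imwrite('pics/end.png',np.hstack([cv2.resize(a[120:270,220:470],None,fx=1.6,fy=1.6),cv2.resize(b[160:310,90:340],None,fx=1.6,fy=1.6)]))
E
```

```text
t: 36.0
eef_pos: [0.479, 0.1417, 0.1989]
ee_rot: [-3.141, -0.0, -3.141]
force: [-0.1, -0.6, 0.2]
width: 0.088
gripper_force: 0.0
```

View pics/end.png

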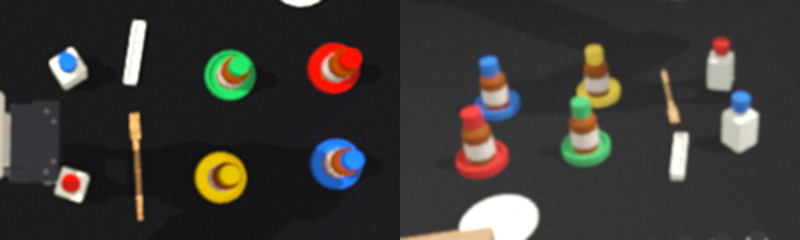

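The left half (top view) and right half (scene view) show all four bottles upright and centred in the holders of their colours. In the crop the caps are at green (240,65), red (349,59), yellow (229,175) and blue (352,160), and both white bottles are undisturbed. The gripper is clear of everything.

```bash
python3 -c "from station import *;print(job_done())"
```

```text
the job is handed in; nothing more can be done
None
```

The job is handed in: all four amber bottles stand in the holders of their cap colours, the green-capped one placed first, and both white bottles are where they began.

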